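One coir pellet per cell under the grow lamp

TASK

Load the seed tray that stands under the low grow lamp: take the three coir pellets from the wooden board and put one into each of the tray's three cells, so that each lies flat on the floor of its own cell. Reach in under the lamp bar without pushing against the lamp, and leave the beaker, the potted plant and the bottle standing where they are.

Things in the scene. Friction and masses are not known exactly. Their poses are not given: they have to be found in the camera images.
- tray: Black plastic seed tray, fixed, with one row of three square cells: 204 (x) x 72 (y) x 20 mm high. Origin: centre of its underside, on the bench. x runs along the row, roughly away from the robot, y across it. Cells are 56 x 56 mm inside, 15 mm deep (floor 5 mm thick), 66 mm apart centre to centre; walls 10 mm between, 8 mm outside. It stands on the left or the right half of the bench.
- cell0 (a point): Centre of the floor (5 mm above the bench) of the cell at the tray's near (-x) end; axes as the tray's.
- cell1 (a point): Centre of the floor of the middle cell; axes as the tray's.
- cell2 (a point): Centre of the floor of the cell at the tray's far (+x) end; axes as the tray's.
- lamp: Grow lamp, fixed; origin on the bench, at the tray's within 10 mm; axes as the tray's. Its bar, 40 mm wide (y), 25 thick, from x = -115 to +195 mm, underside 175 mm above the bench, runs right over the cells: a vertical tool cannot reach them, it must lean in from either long side (35 degrees leaves about 30 mm beside an 85 mm gripper body). One post, 16 mm thick, at x = +180 mm, foot 60 x 80 x 10 mm.
- mat: Plywood board 220 x 220 x 6 mm lying fixed on the bench, on the half opposite the tray. Origin: centre of its underside. Its top, 6 mm above the bench, carries the pellets.
- pellet0_mid (a point): Middle of a dry coir pellet: a rigid brown disc 36 mm across, 18 mm thick, about 16 g, a small dark dimple in each face; z is the disc's axis. It starts flat on the board, this point 15 mm above the bench; flat in a cell it is 9 mm above the cell's floor. The three pellets are alike and start at least 70 mm apart, centre to centre; any may go into any cell.
- pellet1_mid (a point): Middle of a dry coir pellet: a rigid brown disc 36 mm across, 18 mm thick, about 16 g, a small dark dimple in each face; z is the disc's axis. It starts flat on the board, this point 15 mm above the bench; flat in a cell it is 9 mm above the cell's floor. The three pellets are alike and start at least 70 mm apart, centre to centre; any may go into any cell.
- pellet2_mid (a point): Middle of a dry coir pellet: a rigid brown disc 36 mm across, 18 mm thick, about 16 g, a small dark dimple in each face; z is the disc's axis. It starts flat on the board, this point 15 mm above the bench; flat in a cell it is 9 mm above the cell's floor. The three pellets are alike and start at least 70 mm apart, centre to centre; any may go into any cell.
- pellet0: The same pellet; origin at the centre of the face that starts underneath.
- pellet1: The same pellet; origin at the centre of the face that starts underneath.
- pellet2: The same pellet; origin at the centre of the face that starts underneath.
- beaker: Glass beaker, 60 mm across, 75 mm tall, standing loose; leave it alone. Origin: centre of its underside.
- plant: Small plant in a terracotta pot 72 mm across and 62 mm tall, about 115 mm tall with its leaves, standing loose; leave it alone. Origin: centre of its underside.
- bottle: Amber glass bottle, 44 mm across, 100 mm tall, standing loose; leave it alone. Origin: centre of its underside.
There are look-alikes about, which are no part of the job. Leave any white look-alike of the pellet2 alone.

How it is judged:
At the end, for the whole second after the job is handed in: Each of the three cells holds one pellet: the pellet's middle within 16 mm of the cell's centre horizontally and less than 12.5 mm above the cell's floor (so it rests on the floor), its axis within 0.2 rad of upright (either face up), at rest and released (((horizontal distance between pellet0_mid and cell0 below 0.016 m and z of pellet0_mid in the frame of cell0 between 0.004 and 0.0125 m and angle between the z axis of pellet0_mid and the z axis of cell0, either way round below 0.2 rad and linear speed of pellet0 below 0.02 m/s) or (horizontal distance between pellet1_mid and cell0 below 0.016 m and z of pellet1_mid in the frame of cell0 between 0.004 and 0.0125 m and angle between the z axis of pellet1_mid and the z axis of cell0, either way round below 0.2 rad and linear speed of pellet1 below 0.02 m/s) or (horizontal distance between pellet2_mid and cell0 below 0.016 m and z of pellet2_mid in the frame of cell0 between 0.004 and 0.0125 m and angle between the z axis of pellet2_mid and the z axis of cell0, either way round below 0.2 rad and linear speed of pellet2 below 0.02 m/s)) and ((horizontal distance between pellet0_mid and cell1 below 0.016 m and z of pellet0_mid in the frame of cell1 between 0.004 and 0.0125 m and angle between the z axis of pellet0_mid and the z axis of cell1, either way round below 0.2 rad and linear speed of pellet0 below 0.02 m/s) or (horizontal distance between pellet1_mid and cell1 below 0.016 m and z of pellet1_mid in the frame of cell1 between 0.004 and 0.0125 m and angle between the z axis of pellet1_mid and the z axis of cell1, either way round below 0.2 rad and linear speed of pellet1 below 0.02 m/s) or (horizontal distance between pellet2_mid and cell1 below 0.016 m and z of pellet2_mid in the frame of cell1 between 0.004 and 0.0125 m and angle between the z axis of pellet2_mid and the z axis of cell1, either way round below 0.2 rad and linear speed of pellet2 below 0.02 m/s)) and ((horizontal distance between pellet0_mid and cell2 below 0.016 m and z of pellet0_mid in the frame of cell2 between 0.004 and 0.0125 m and angle between the z axis of pellet0_mid and the z axis of cell2, either way round below 0.2 rad and linear speed of pellet0 below 0.02 m/s) or (horizontal distance between pellet1_mid and cell2 below 0.016 m and z of pellet1_mid in the frame of cell2 between 0.004 and 0.0125 m and angle between the z axis of pellet1_mid and the z axis of cell2, either way round below 0.2 rad and linear speed of pellet1 below 0.02 m/s) or (horizontal distance between pellet2_mid and cell2 below 0.016 m and z of pellet2_mid in the frame of cell2 between 0.004 and 0.0125 m and angle between the z axis of pellet2_mid and the z axis of cell2, either way round below 0.2 rad and linear speed of pellet2 below 0.02 m/s))); the robot touches nothing.
It fails at once if the robot pushes against the lamp with more than 10 N (contact force between any of the arm, the fingers and lamp above 10 N).
It fails at once if the beaker is moved more than 30 mm or tipped over (distance of beaker from where it was at the start of the episode above 0.03 m or angle between beaker's own z axis and vertical above 0.5 rad).
It fails at once if the plant is moved more than 30 mm or tipped over (distance of plant from where it was at the start of the episode above 0.03 m or angle between plant's own z axis and vertical above 0.5 rad).
It fails at once if the bottle is moved more than 30 mm or tipped over (distance of bottle from where it was at the start of the episode above 0.03 m or angle between bottle's own z axis and vertical above 0.5 rad).
It also fails if it takes over 67 s, if anything falls off the work surface, if the arm or the gripper's body presses on something with over 40 N, if the wrist force passes 120 N, or if a joint passes its speed limit or range.

ROBOT

A 7-joint arm with a two-finger parallel gripper is mounted at the origin on the work surface. World frame = base frame: x ahead of the robot, y to its left, z up, the work surface at z = 0. Lengths are in m, angles in rad, forces in N, time in s.
With the tool pointing down it reaches from about 0.35 to 0.9 m from the base axis. Payload 7.2 kg.
Tool frame: the origin (TCP) lies midway between the tips of the shut fingers; the grasp point (between the pads) lies 19 mm behind it; y points along the fingers, x is the direction in which the jaws open and shut, and the axes are right-handed (so a half turn about y gives the same grasp; the last joint's range is limited). The gripper opens to 88 mm and grips with 3 to 60 N. Pads are 20 mm wide; open, the fingers measure 115 mm over their backs; the gripper's body (75 mm by 178 mm) begins 61 mm behind the grasp point.
Start: joints at [1.148, 0.411, -0.013, 1.596, 0.006, 1.134, -0.082], TCP at [0.217, -0.586, 0.185] pointing down, gripper open.
Joint ranges: [-2.95, 2.95], [-0.29, 1.99], [-1.47, 1.44], [0.14, 2.54], [-1.03, 4.17], [0.13, 1.85], [-2.86, 2.86]. Speed limits (rad/s): [2.39, 2.39, 3.01, 3.01, 3.14, 3.14, 3.14].

INTERFACE

Orientations are given as a unit quaternion [w, x, y, z].
In Python, from station import * gives the robot as it stands. Calls block until the motion is done:
- move_pose(position, orientation): joint-space move of the TCP to a pose.
- movel(position, vel=0.15, rot=None, stop_force=None): straight line of the TCP; rot=None keeps the orientation; vel is the mean speed in m/s. With stop_force (N) it stops when the force on the tool has changed by that much, and returns True; else False.
- movej(angles): joint-space move.
- set_gripper(opening, effort=None): finger opening in m; effort is the grip in N (None keeps the last); returns when the fingers have stopped.
- dwell(seconds).
- solve_ik(position, orientation): joint angles nearest the present ones, or None.
- get_state(): the state.
- grab_frame(name): name is "scene" or "side" or "wrist"; returns the picture (420x560x3 uint8, red, green, blue); there is no depth.
- camera_model(name): a dict with "vfov" (degrees; the focal length in pixels is half the picture's height over the tangent of half this angle, whatever the lens; pixels are square), "cx", "cy" (the principal point, pixels), "rvec" (rotation vector, rad) and "tvec" (3), from world to camera coordinates, as OpenCV has them. Camera axes: x right, y down, z forward; pixel columns grow to the right and rows downward; lengths in m; the calibration is good to about 2 mm. The wrist camera is an equidistant fisheye: a pixel r from the principal point sees the ray r / f radians off the axis. A picture is of the moment at which its call begins: read the wrist's pose just before it. camera_model takes no time and is no camera call; for the wrist camera it gives the pose at the moment of the call.
A pose or a line that the arm cannot do raises PlanningError and nothing moves.
- job_done(): hands the job in, once; it reports no verdict.
The state is a dict: "time_s": time; "joints": joint angles; "dq": joint speeds; "joint_torque": joint torques, N m; "eef_pos": TCP position; "orientation": TCP orientation; "contact_force": force on the tool from outside, world axes, zero at the start; "ft_torque": the same for the moment, N m; "grip_width": finger opening in m.
Only numpy, scipy, OpenCV 4.12 (cv2) and the standard library are available. Lean on these libraries where they do the work, as an engineer would, in place of code of your own. Each camera call takes 0.05 s, during which the arm holds its last target.

## Working session

There is one attempt and no reset: what is moved stays moved. The work goes in short steps, each a Python script; the robot and the scene stay as the last script left them, time stands still between calls to the robot, and variables do not carry over. Pictures are saved under pics/ and viewed, and the job is handed in when it is done.

```bash
mkdir -p pics; ls; python3 - <<'E'
from station import *
import cv2
for n in ["scene","side","wrist"]:
    m=camera_model(n); im=grab_frame(n); cv2.imwrite(f"pics/{n}0.png",im[:,:,::-1]); print(n,m)
s=get_state(); print(s["time_s"],s["eef_pos"],s["orientation"])
E
```

```text
pics
scene {'vfov': 49.29968074242382, 'cx': 277.5402048593089, 'cy': 211.16953286881588, 'rvec': array([ 1.82319506,  1.31360966, -0.73808574]), 'tvec': array([-0.18854085, -0.27983042,  1.501576  ])}
side {'vfov': 48.2923351839214, 'cx': 279.67501806179854, 'cy': 205.5601008619939, 'rvec': array([ 0.40500929, -2.82276262,  1.01645575]), 'tvec': array([0.60558063, 0.17908211, 0.91922593])}
wrist {'vfov': 65.70646984690485, 'cx': 283.63971812349297, 'cy': 207.55560637117236, 'rvec': array([-2.40244689,  1.67280787,  0.21422107]), 'tvec': array([-0.62513119, -0.03051888,  0.39055994])}
0.15 [ 0.21695089 -0.58569457  0.18402982] [ 0.58060438 -0.58017761  0.40426877 -0.40355826]
```

View pics/scene0.png

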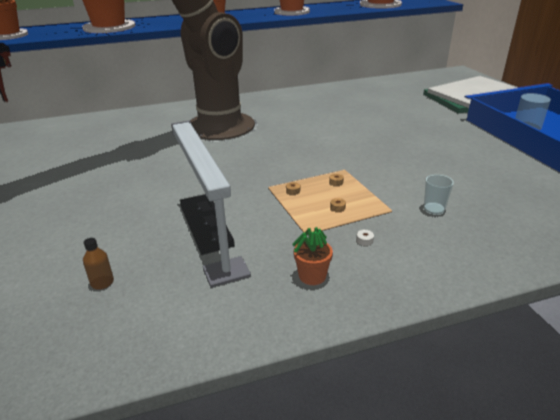

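View pics/side0.png

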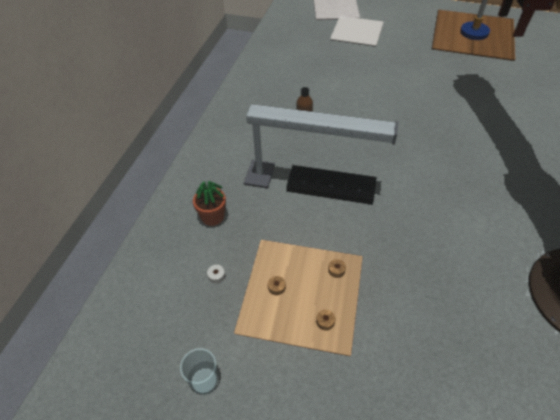

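View pics/wrist0.png

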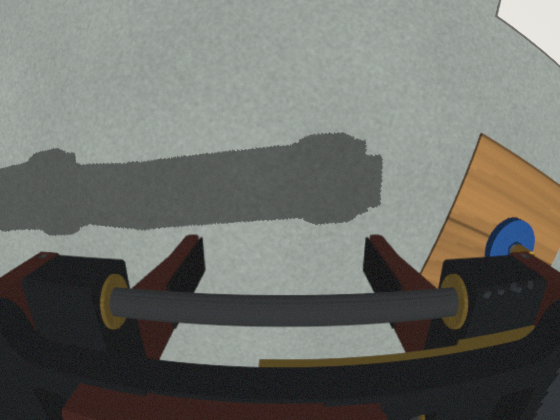

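The scene view shows three brown pellets on the board at (293,188), (336,180) and (338,205). The white look-alike is off the board at (365,237), so it isn't one of the three. The tray is at about (205,222) under the lamp bar. Next I'll enlarge crops to read pixels.

```bash
python3 - <<'E'
import cv2
a=cv2.imread("pics/scene0.png");b=cv2.imread("pics/side0.png")
cv2.imwrite("pics/c1.png",cv2.resize(a[160:260,260:400],None,fx=5.5,fy=5.5,interpolation=2))
cv2.imwrite("pics/c2.png",cv2.resize(b[230:360,200:370],None,fx=4.5,fy=4.5,interpolation=2))
cv2.imwrite("pics/c3.png",cv2.resize(b[95:215,230:410],None,fx=4.4,fy=4.4,interpolation=2))
cv2.imwrite("pics/c4.png",cv2.resize(a[110:290,160:260],None,fx=3.3,fy=3.3,interpolation=2))
E
```

```text
(no output)
```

View pics/c1.png

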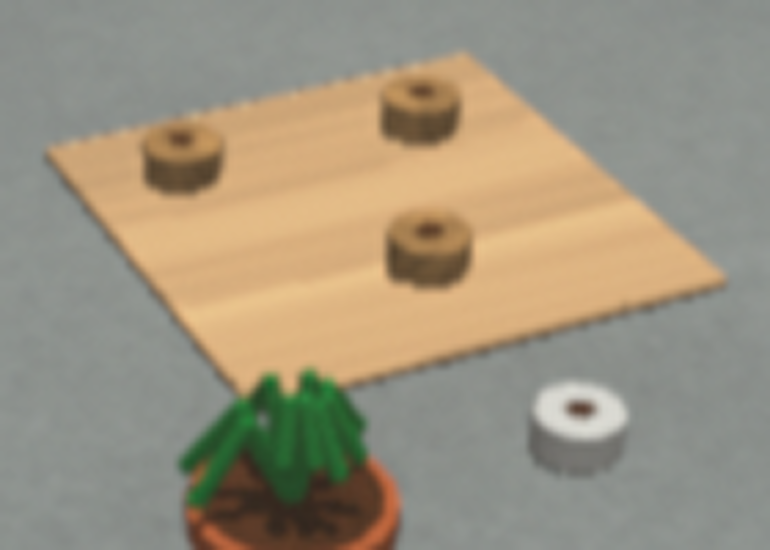

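View pics/c2.png

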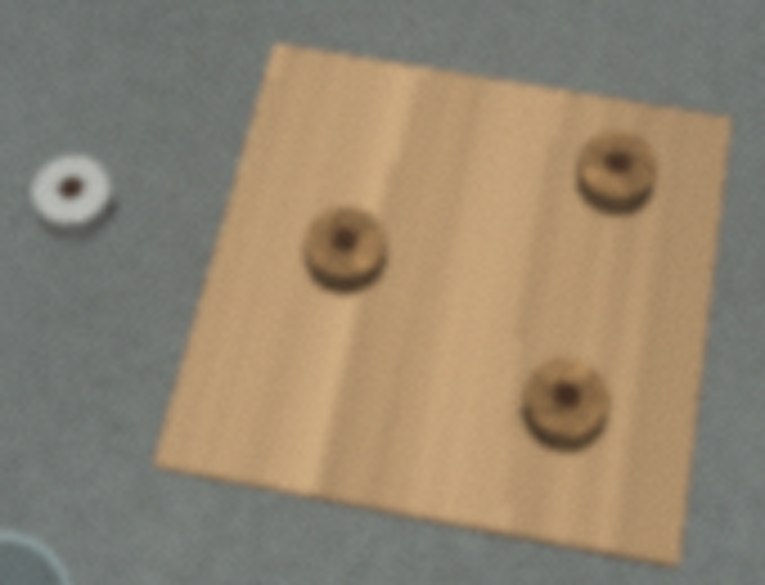

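View pics/c3.png

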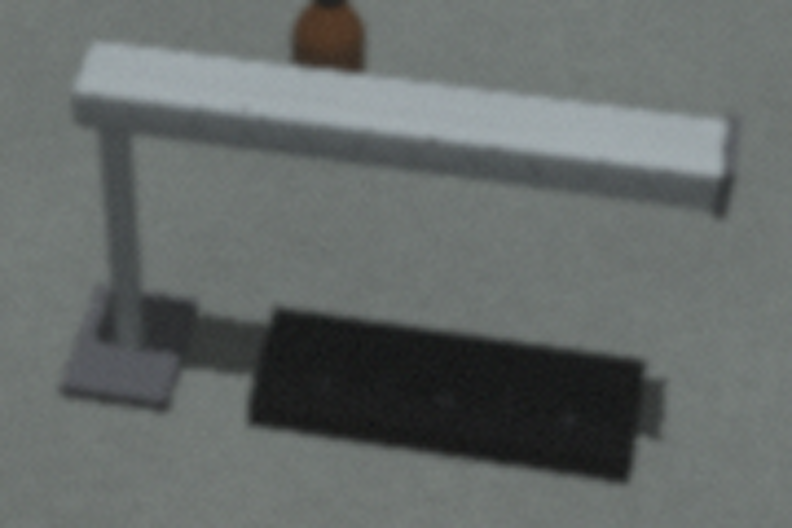

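View pics/c4.png

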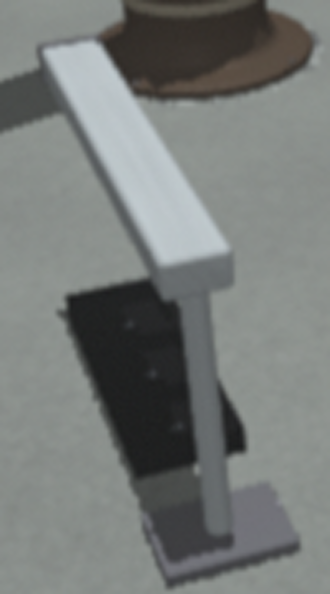

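```bash
cat > h.py <<'E'
import numpy as np, cv2
from scipy.optimize import least_squares
from scipy.spatial.transform import Rotation as R
from station import *
def proj(m,P):
    f=210/np.tan(np.radians(m["vfov"])/2)
    q=R.from_rotvec(m["rvec"]).apply(np.atleast_2d(P))+m["tvec"]
    return q[:,:2]/q[:,2:]*f+[m["cx"],m["cy"]]
def ray(m,uv,z):
    f=210/np.tan(np.radians(m["vfov"])/2)
    r=R.from_rotvec(m["rvec"]).inv()
    d=r.apply([(uv[0]-m["cx"])/f,(uv[1]-m["cy"])/f,1]); o=-r.apply(m["tvec"])
    return (o+d*(z-o[2])/d[2])
E
python3 - <<'E'
from h import *
ms,md=camera_model("scene"),camera_model("side")
def F(x0,y0,s,u,v): return (x0+(u+.5)/s-.5,y0+(v+.5)/s-.5)
sc=lambda u,v:F(260,160,5.5,u,v); sd=lambda u,v:F(200,230,4.5,u,v)
for n,a,b in [("A",(180,137),(618,161)),("B",(422,90),(566,395)),("C",(430,230),(343,240)),("white",(580,408),(71,187))]:
    print(n,ray(ms,sc(*a),.024 if n!="white" else .018).round(4),ray(md,sd(*b),.024 if n!="white" else .018).round(4))
for u,v in [(278,45),(730,118),(680,565),(157,465)]: print("mat",ray(md,sd(u,v),.006).round(4))
t=lambda u,v:F(230,95,4.4,u,v)
for u,v,z in [(278,310,.02),(645,362,.02),(628,482,.0),(250,425,.0),(95,45,.2),(728,120,.2),(728,178,.2),(75,97,.2)]: print("tray/lamp",ray(md,t(u,v),z).round(4))
s=lambda u,v:F(160,110,3.3,u,v)
for u,v,z in [(62,300,.02),(135,478,0),(38,47,.2),(102,40,.2),(233,248,.2),(160,265,.2)]: print("sc tray/lamp",ray(ms,s(u,v),z).round(4))
print("plant",ray(md,(211,203),.06),"bottle",ray(ms,(100,285),0),"beaker",ray(ms,(434,209),0),ray(md,(204,380),0))
a=grab_frame("side");b=grab_frame("scene")
g=lambda i:np.clip(i.astype(float)*5-60,0,255).astype(np.uint8)[:,:,::-1]
cv2.imwrite("pics/c5.png",cv2.resize(g(a[155:210,275:390]),None,fx=6.5,fy=6.5,interpolation=2))
cv2.imwrite("pics/c6.png",cv2.resize(g(b[185:265,170:245]),None,fx=7,fy=7,interpolation=2))
E
```

```text
A [0.485  0.0814 0.024 ] [0.4868 0.0806 0.024 ]
B [0.4822 0.1995 0.024 ] [0.4833 0.1984 0.024 ]
C [0.5942 0.1536 0.024 ] [0.5937 0.1538 0.024 ]
white [0.7212 0.159  0.018 ] [0.7206 0.1583 0.018 ]
mat [0.6585 0.05   0.006 ]
mat [0.4429 0.0316 0.006 ]
mat [0.4236 0.2489 0.006 ]
mat [0.6403 0.2677 0.006 ]
tray/lamp [ 0.6504 -0.1726  0.02  ]
tray/lamp [ 0.4502 -0.1883  0.02  ]
tray/lamp [ 0.4452 -0.1198 -0.    ]
tray/lamp [ 0.6467 -0.1041  0.    ]
tray/lamp [ 0.7374 -0.1506  0.2   ]
tray/lamp [ 0.4353 -0.1769  0.2   ]
tray/lamp [ 0.4298 -0.1368  0.2   ]
tray/lamp [ 0.7339 -0.1111  0.2   ]
sc tray/lamp [ 0.4582 -0.1929  0.02  ]
sc tray/lamp [ 0.6524 -0.1761  0.    ]
sc tray/lamp [ 0.4329 -0.1802  0.2   ]
sc tray/lamp [ 0.4361 -0.1381  0.2   ]
sc tray/lamp [ 0.7402 -0.1176  0.2   ]
sc tray/lamp [ 0.7443 -0.156   0.2   ]
plant [0.77882503 0.02382744 0.06      ] bottle [ 0.6808615  -0.37242982  0.        ] beaker [0.66486283 0.36503358 0.        ] [0.66304938 0.36330589 0.        ]
```

View pics/c5.png

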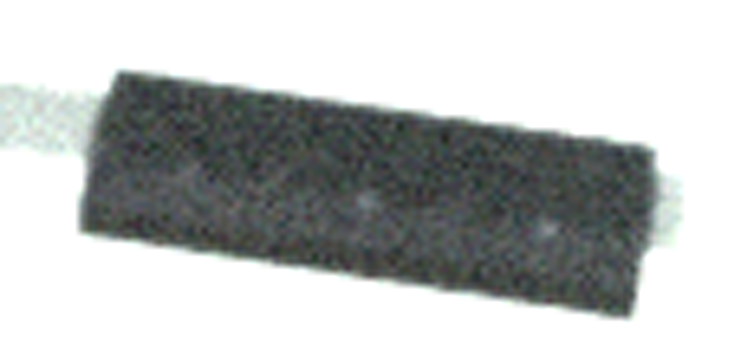

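View pics/c6.png

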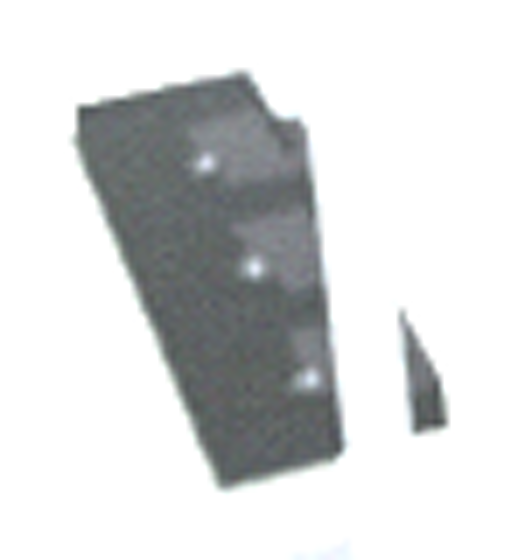

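```bash
python3 - <<'E'
from h import *
ms,md=camera_model("scene"),camera_model("side")
def F(x0,y0,s,u,v): return [x0+(u+.5)/s-.5,y0+(v+.5)/s-.5]
S=[F(275,155,6.5,*p) for p in [(118,70),(655,148),(632,318),(80,230)]]
Sp=[(.102,-.036,.02),(-.102,-.036,.02),(-.102,.036,0),(.102,.036,0)]
C=[F(170,185,7,*p) for p in [(78,105),(220,488),(343,450)]]
Cp=[(-.102,-.036,.02),(.102,-.036,0),(.102,.036,0)]
# lamp top corners as well
L=[F(230,95,4.4,*p) for p in [(95,45),(728,120),(728,178),(75,97)]]
LC=[F(160,110,3.3,*p) for p in [(38,47),(102,40),(233,248),(160,265)]]
lp=[(.195,-.02,.2),(-.115,-.02,.2),(-.115,.02,.2),(.195,.02,.2)]
lc=[(-.115,-.02,.2),(-.115,.02,.2),(.195,.02,.2),(.195,-.02,.2)]
W=lambda p,P:R.from_euler('z',p[2]).apply(P)+[p[0],p[1],0]
def fit(sets):
    r=least_squares(lambda p:np.concatenate([(proj(m,W(p,P))-uv).ravel() for m,P,uv in sets]),[.55,-.15,0.08])
    print(r.x.round(4),r.fun.round(2)); return r.x
t=fit([(md,Sp,S),(ms,Cp,C)]);fit([(md,Sp,S)]);fit([(ms,Cp,C)])
l=fit([(md,lp,L),(ms,lc,LC)])
both=None
for x in (-.066,0,.066): print(W(t,[[x,0,.005]]).round(4))
for p in [(205,162),(253,267),(310,378)]: print("dot sc",ray(ms,F(170,185,7,*p),.005).round(4))
for p in [(365,203),(548,230)]: print("dot sd",ray(md,F(275,155,6.5,*p),.005).round(4))
E
```

```text
[ 0.5492 -0.1523  0.0161] [ 1.09 -4.33  2.02 -0.73 -0.19  1.14 -0.77 -2.28 -1.58 -1.42 -5.65  1.11
 11.14 -1.  ]
[ 0.5491 -0.1474  0.069 ] [-0.71 -1.55  1.16 -1.03  0.59  1.11 -1.09  0.99]
[ 0.5482 -0.1537 -0.0151] [-0.95 -1.99 -8.06  0.98  8.99 -0.5 ]
[ 0.5456 -0.1498  0.0737] [-1.06 -1.68  1.54 -0.18  0.33 -0.48 -1.39 -1.71  0.84 -0.22 -0.57 -1.07
  0.96 -0.65  0.03 -0.88]
[[ 0.4832 -0.1534  0.005 ]]
[[ 0.5492 -0.1523  0.005 ]]
[[ 0.6152 -0.1512  0.005 ]]
dot sc [ 0.4818 -0.1503  0.005 ]
dot sc [ 0.5492 -0.1462  0.005 ]
dot sc [ 0.6142 -0.1405  0.005 ]
dot sd [ 0.5491 -0.1449  0.005 ]
dot sd [ 0.4827 -0.1501  0.005 ]
```

```bash
cat >> h.py <<'E'
YAW=0.074
def ori(th=35,flip=1,yaw=YAW):
    t=np.radians(th); ex=np.array([flip,0,0.]); d=np.array([0,-np.sin(t),-np.cos(t)])
    M=R.from_euler('z',yaw).as_matrix()@np.stack([ex,d,np.cross(ex,d)],1)
    q=R.from_matrix(M).as_quat(); return np.array([q[3],*q[:3]]), M
CELL=[np.array(p) for p in [(.4825,-.1505),(.5492,-.1456),(.6148,-.1408)]]
PEL=dict(A=np.array((.4859,.0810)),B=np.array((.4828,.1989)),C=np.array((.5940,.1537)))
E
python3 - <<'E'
from h import *
m=camera_model("wrist"); s=get_state()
q=s["orientation"]; Rt=R.from_quat([*q[1:],q[0]])
c=-R.from_rotvec(m["rvec"]).inv().apply(m["tvec"])
print("cam in tool",Rt.inv().apply(c-s["eef_pos"]).round(3), "joints",s["joints"].round(3))
for th in (35,30):
  for fl in (1,-1):
    o,M=ori(th,fl)
    for n,p in list(PEL.items())+list(enumerate(CELL)):
      for dd in (0,.13):
        P=np.array([*p,.024])-M[:,1]*dd
        j=solve_ik(P,o); print(th,fl,n,dd,None if j is None else np.round(j,2))
E
```

```text
cam in tool [ 0.001 -0.201  0.068] joints [ 1.148  0.411 -0.013  1.597  0.006  1.134 -0.082]
35 1 A 0 [-0.07  0.78 -0.83  1.9   0.96  1.42 -1.33]
35 1 A 0.13 [-0.05  0.78 -1.09  1.73  0.91  1.71 -1.33]
35 1 B 0 [-0.17  0.95 -1.01  1.71  1.    1.64 -1.46]
35 1 B 0.13 [-0.32  0.82 -0.95  1.53  0.84  1.76 -1.35]
35 1 C 0 [-0.19  0.91 -0.76  1.55  0.98  1.53 -1.18]
35 1 C 0.13 [-0.18  0.94 -1.04  1.37  1.04  1.85 -1.19]
35 1 0 0 [ 0.15  0.57 -0.52  2.12  1.06  1.05 -1.06]
35 1 0 0.13 [ 0.26  0.47 -0.85  2.02  0.9   1.34 -0.99]
35 1 1 0 [ 0.12  0.63 -0.47  1.97  1.04  1.09 -0.96]
35 1 1 0.13 [ 0.2   0.55 -0.77  1.87  0.93  1.37 -0.92]
35 1 2 0 [ 0.08  0.7  -0.42  1.81  1.01  1.12 -0.86]
35 1 2 0.13 [ 0.14  0.62 -0.68  1.71  0.94  1.4  -0.84]
35 -1 A 0 [ 0.15  1.04 -1.25  1.88  1.18  1.75  1.66]
35 -1 A 0.13 [ 0.01  0.88 -1.24  1.73  0.99  1.82  1.74]
35 -1 B 0 [-0.07  1.11 -1.25  1.7   1.14  1.83  1.59]
35 -1 B 0.13 [-0.28  0.87 -1.04  1.52  0.89  1.81  1.75]
35 -1 C 0 [-0.05  1.04 -1.04  1.54  1.16  1.72  1.88]
35 -1 C 0.13 [-0.18  0.94 -1.04  1.37  1.04  1.85  1.95]
35 -1 0 0 [-1.07  0.
[... 932 characters left out ...]
.57 -0.65  1.71  0.86  1.31 -0.73]
30 -1 A 0 [ 0.21  0.98 -1.25  1.91  1.15  1.64  1.71]
30 -1 A 0.13 [ 0.09  0.8  -1.24  1.76  0.94  1.71  1.81]
30 -1 B 0 [-0.02  1.06 -1.25  1.74  1.12  1.73  1.63]
30 -1 B 0.13 [-0.14  0.91 -1.24  1.57  0.96  1.83  1.71]
30 -1 C 0 [ 0.07  1.13 -1.25  1.57  1.25  1.78  1.86]
30 -1 C 0.13 [-0.12  0.88 -1.04  1.42  0.98  1.76  1.99]
30 -1 0 0 [ 0.69  0.88 -1.24  2.09  1.3   1.48  2.01]
30 -1 0 0.13 [ 0.59  0.6  -1.23  2.01  0.99  1.46  2.14]
30 -1 1 0 [ 0.65  0.97 -1.25  1.94  1.34  1.56  2.09]
30 -1 1 0.13 [ 0.55  0.73 -1.24  1.85  1.08  1.56  2.17]
30 -1 2 0 [ 0.6   1.05 -1.25  1.77  1.39  1.62  2.17]
30 -1 2 0.13 [ 0.49  0.84 -1.24  1.69  1.17  1.66  2.23]
```

```bash
cat >> h.py <<'E'
O,M=ori(35,1)
EY=R.from_euler('z',YAW).apply([0,1,0])
def tcp(p,zb):  # TCP for pellet centre p, pellet underside height zb
    return np.array([*p,zb+.0132])-EY*.0041
def st(*a):
    s=get_state(); print(*a,"t",round(s["time_s"],2),s["eef_pos"].round(4),"w",round(s["grip_width"],4),"F",np.round(s["contact_force"],1))
def snap(n,tag,box=None,f=1):
    im=grab_frame(n)[:,:,::-1]
    if box: im=cv2.resize(im[box[1]:box[3],box[0]:box[2]],None,fx=f,fy=f,interpolation=2)
    cv2.imwrite(f"pics/{tag}.png",im)
E
python3 - <<'E'
from h import *
movel([.217,-.586,.45],vel=.3); st()
move_pose([.486,.09,.36],O); st()
set_gripper(.06,15)
P=tcp(PEL['A'],.006)
movel(P+[0,0,.05],vel=.3); st()
snap("scene","a_sc",(230,100,430,250),4);snap("side","a_sd",(200,200,400,350),4); snap("wrist","a_w")
E
```

```text
t 1.28 [ 0.2169 -0.5856  0.4485] w 0.0873 F [ 0.2 -0.1 -0.7]
t 3.98 [0.4864 0.0889 0.36  ] w 0.0876 F [-0.5  0.  -0.2]
t 5.72 [0.4868 0.0776 0.0704] w 0.0599 F [-0.3 -0.8  0.6]
```

View pics/a_sc.png

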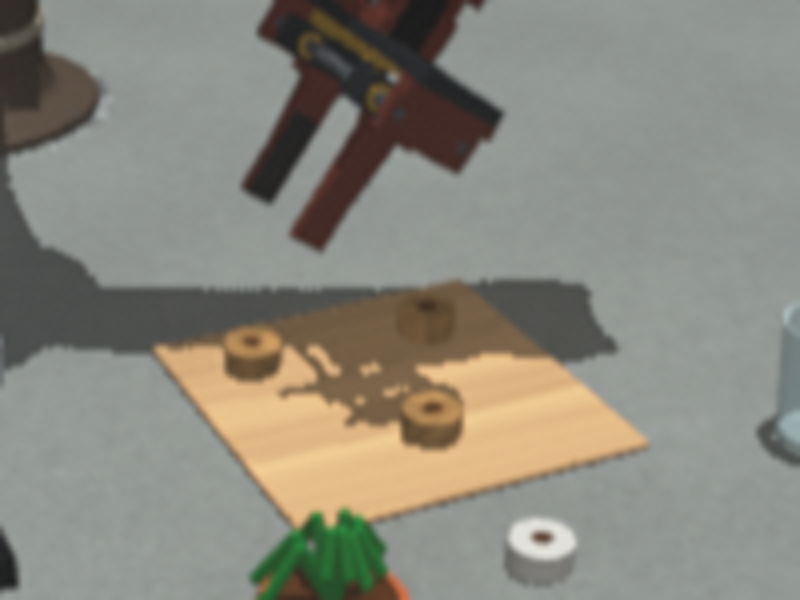

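View pics/a_sd.png

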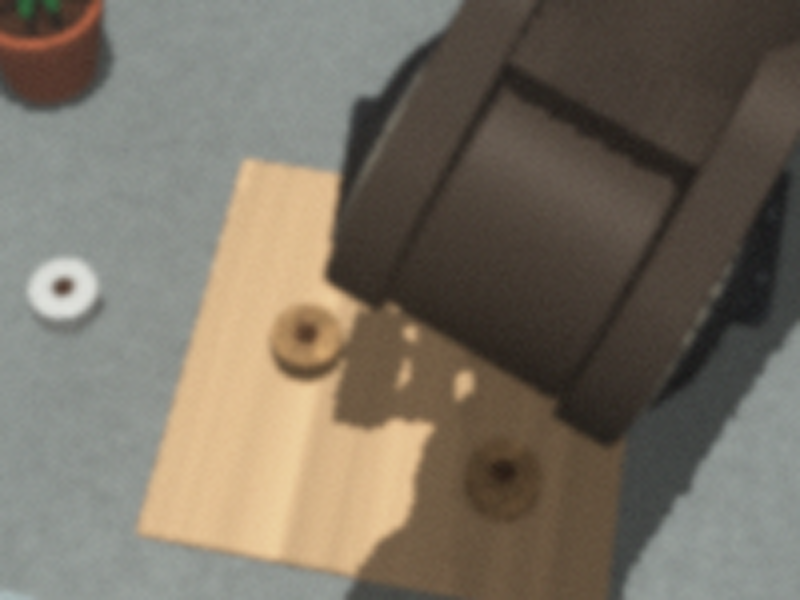

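View pics/a_w.png

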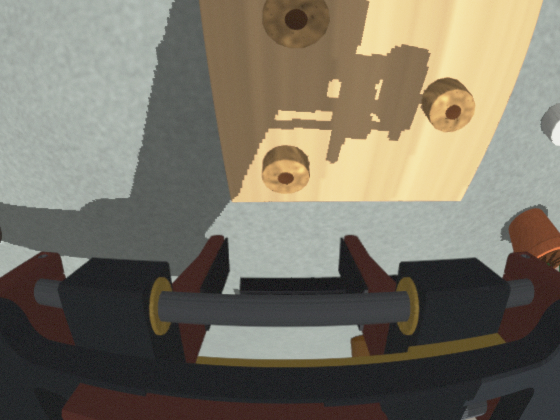

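The wrist view shows pellet A at (286,172), centred between the fingertips at (222,240) and (348,240). I'll check it with the wrist camera, then grasp.

```bash
python3 - <<'E'
from h import *
m=camera_model("wrist"); f=210/np.tan(np.radians(m["vfov"])/2)
rot=R.from_rotvec(m["rvec"]).inv(); o=-rot.apply(m["tvec"])
for u,v in [(286,178),(296,19),(453,112)]:
    a=np.array([u-m["cx"],v-m["cy"]]); r=np.hypot(*a); th=r/f
    d=rot.apply([*(a/r*np.sin(th)),np.cos(th)]); print((o+d*(.024-o[2])/d[2]).round(4))
P=tcp(PEL['A'],.006)
print(movel(P,vel=.08,stop_force=8)); st("down")
snap("scene","b_sc",(240,130,360,220),6)
set_gripper(.03,15); st("grip")
movel(P+[0,0,.06],vel=.15); st("up")
snap("scene","b_sc2",(240,130,360,220),6); snap("wrist","b_w2")
E
```

```text
[0.4886 0.079  0.024 ]
[0.4847 0.1968 0.024 ]
[0.5953 0.1514 0.024 ]
False
down t 6.64 [0.4862 0.0771 0.0191] w 0.0599 F [ 0.   0.  -0.4]
grip t 7.35 [0.4862 0.0769 0.0192] w 0.0302 F [ 0.3 -0.1  0.5]
up t 7.9 [0.4862 0.0767 0.0791] w 0.0301 F [ 0.4  0.5 -0.4]
```

View pics/b_sc.png

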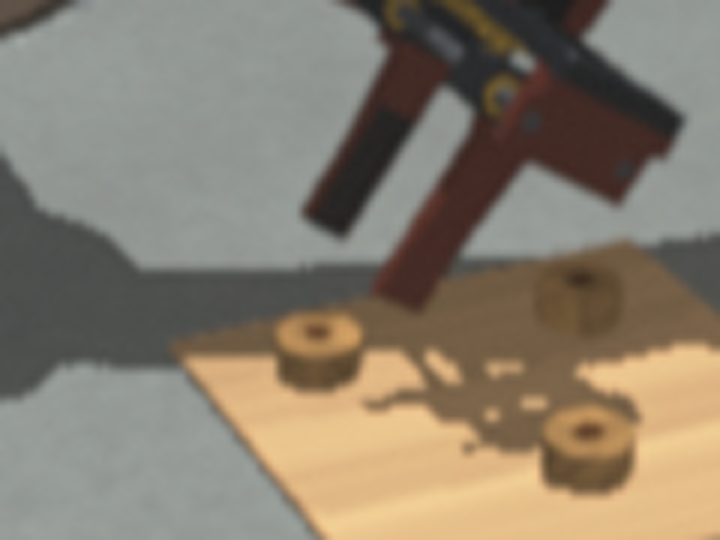

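View pics/b_sc2.png

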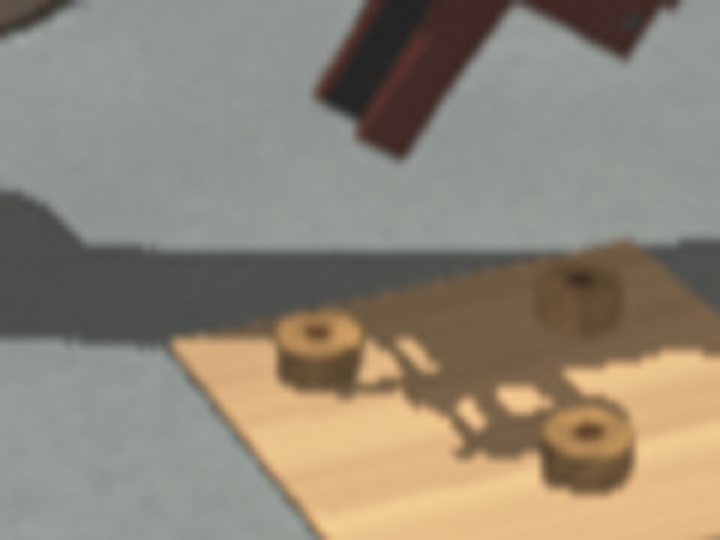

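View pics/b_w2.png

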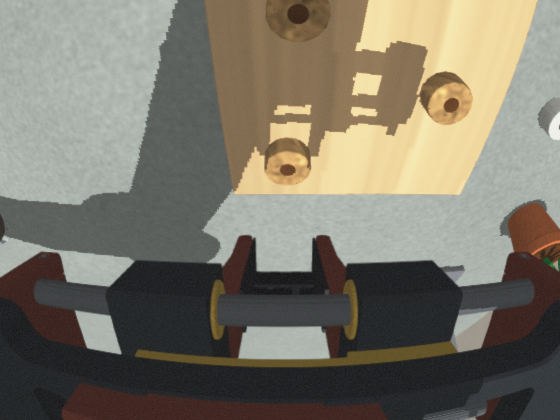

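```bash
python3 - <<'E'
from h import *
ms=camera_model("scene")
for P in ([.4862,.0771,.0191],[.4862,.0767,.0791]):
    print(((proj(ms,[P])[0]-[240,130])*6).round(0))
q=get_state()["orientation"]; print(R.from_quat([*q[1:],q[0]]).as_matrix().round(3)); print(M.round(3))
m=camera_model("wrist"); f=210/np.tan(np.radians(m["vfov"])/2)
q=R.from_rotvec(m["rvec"]).apply(get_state()["eef_pos"])+m["tvec"]
th=np.arctan2(np.hypot(q[0],q[1]),q[2]); print("tcp in wrist",q[:2]/np.hypot(q[0],q[1])*th*f+[m["cx"],m["cy"]], q)
E
```

```text
[305. 341.]
[303. 210.]
[[ 0.997  0.041 -0.061]
 [ 0.074 -0.573  0.817]
 [-0.001 -0.819 -0.574]]
[[ 0.997  0.042 -0.061]
 [ 0.074 -0.572  0.817]
 [ 0.    -0.819 -0.574]]
tcp in wrist [283.85558715 229.89484095] [1.39980451e-04 1.44858952e-02 2.10539352e-01]
```

```bash
python3 - <<'E'
from h import *
ms=camera_model("scene"); s=get_state(); e=s["eef_pos"]
q=s["orientation"]; T=R.from_quat([*q[1:],q[0]]).as_matrix()
for L in (0,.019,.03,.04,.05,.06):
    out=[]
    for sx in (-1,1):
      for sz in (-1,1):
        P=e-T[:,1]*L+T[:,0]*sx*.015+T[:,2]*sz*.01
        out.append(((proj(ms,[P])[0]-[240,130])*6).round(0).tolist())
    print(L,out)
snap("side","c_sd"); snap("scene","c_sc",(230,60,370,170),5.5)
E
```

```text
0 [[268.0, 186.0], [306.0, 204.0], [298.0, 218.0], [336.0, 236.0]]
0.019 [[293.0, 146.0], [331.0, 164.0], [323.0, 177.0], [362.0, 195.0]]
0.03 [[307.0, 122.0], [345.0, 141.0], [338.0, 153.0], [377.0, 172.0]]
0.04 [[321.0, 101.0], [358.0, 120.0], [352.0, 131.0], [390.0, 150.0]]
0.05 [[334.0, 79.0], [372.0, 98.0], [366.0, 109.0], [404.0, 128.0]]
0.06 [[347.0, 57.0], [385.0, 77.0], [379.0, 87.0], [417.0, 106.0]]
```

View pics/c_sc.png

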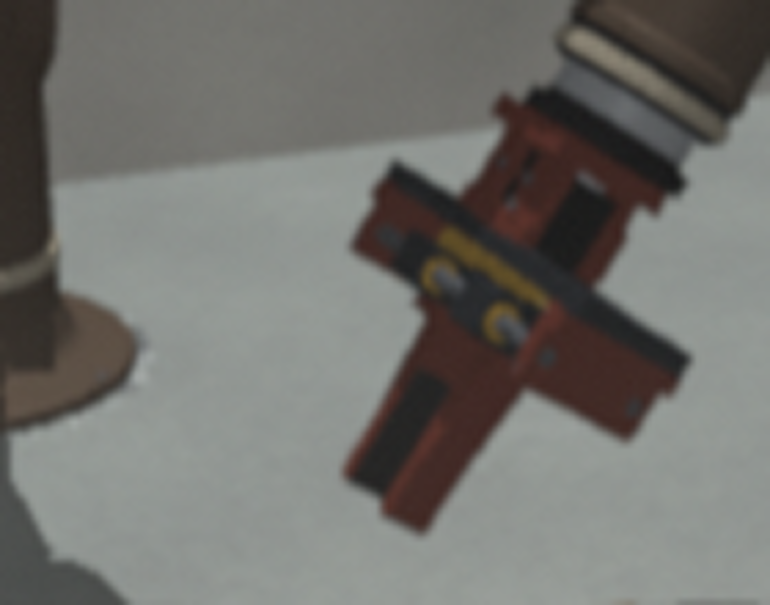

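View pics/c_sd.png

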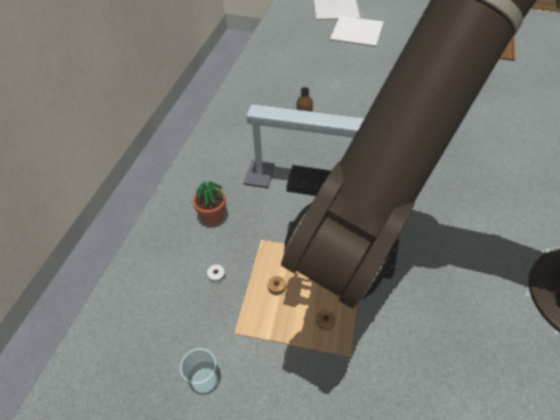

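The reported TCP doesn't match the picture. It projects to (303,210) in the crop, but the tips are about 40 mm back along the tool axis. I missed the grasp without touching anything. I'll measure the real finger length with a gentle touch on bare board.

```bash
python3 - <<'E'
from h import *
tip=np.array([.545,.075,.0]); L=.041
base=tip-(-M[:,1]*L)
movel([base[0],base[1],.05],vel=.25); st()
movel([base[0],base[1],.0],vel=.1,stop_force=4); st()
r=movel([base[0],base[1],-.05],vel=.025,stop_force=3); st(r)
z=get_state()["eef_pos"][2]; print("L est",(0.006-z+.0057)/.819)
snap("scene","d_sc",(240,130,360,220),6)
movel([base[0],base[1],.06],vel=.25); st()
E
```

```text
t 8.53 [0.5464 0.0508 0.0488] w 0.0303 F [ 0.9 -0.2 -0.2]
t 9.18 [ 5.465e-01  5.170e-02 -3.000e-04] w 0.0298 F [0.6 0.5 0.4]
True t 10.15 [ 0.5468  0.0514 -0.0191] w 0.03 F [0.6 0.9 5.4]
L est 0.037579504724004606
t 10.67 [0.547  0.0516 0.0605] w 0.03 F [ 0.5  1.1 -0.5]
```

View pics/d_sc.png

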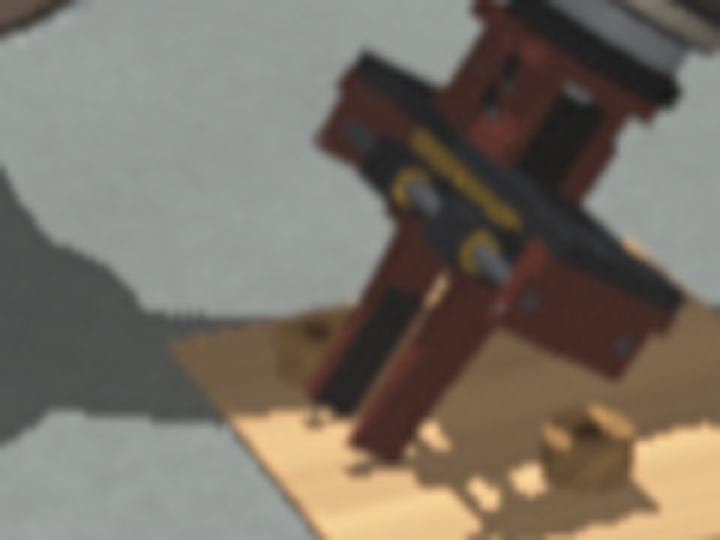

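```bash
cat >> h.py <<'E'
L=.0376
def tcp(p,zb): return np.array([*p,zb+.0132])-EY*.0041+M[:,1]*L
PEL=dict(A=np.array((.4867,.0803)),B=np.array((.4835,.1982)),C=np.array((.5943,.1530)))
def pick(n,up=.06):
    P=tcp(PEL[n],.006); set_gripper(.06,15)
    movel(P+[0,0,.05],vel=.3); print(movel(P,vel=.1,stop_force=8)); st("down")
    set_gripper(.025,15); st("grip"); movel(P+[0,0,up],vel=.2); st("up")
E
python3 - <<'E'
from h import *
pick('A')
snap("scene","e_sc",(240,100,360,200),6);snap("wrist","e_w")
E
```

```text
False
down t 12.33 [ 0.4885  0.0548 -0.0118] w 0.0603 F [ 0.3 -1.   1.3]
grip t 12.84 [ 0.4889  0.0548 -0.0112] w 0.0351 F [-0.4  0.5  2.9]
up t 13.29 [0.4889 0.0547 0.0488] w 0.0353 F [-0.3  0.3 -0.4]
```

View pics/e_sc.png

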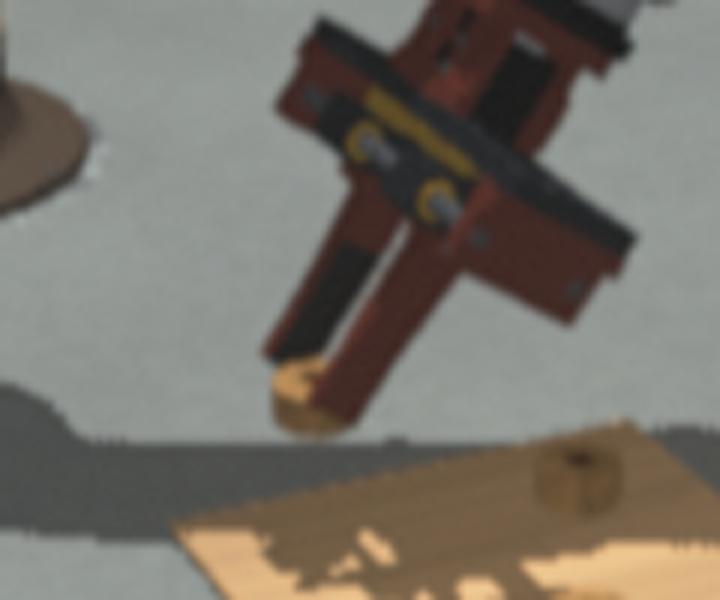

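View pics/e_w.png

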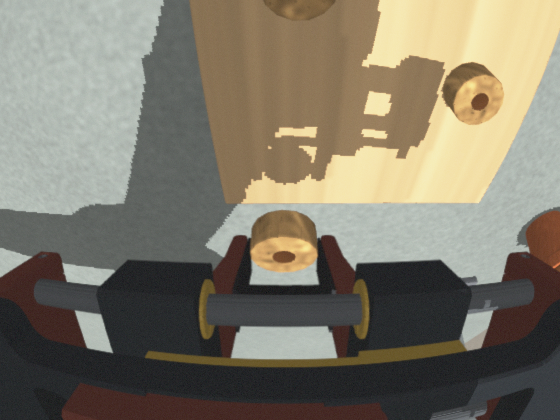

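Pellet A is gripped and held flat (grip 35 mm). I'll carry it to the far cell, coming in under the bar along the tool axis.

```bash
cat >> h.py <<'E'
def place(c,shots=None,drop=.009,open_=.05):
    P=tcp(CELL[c],.005+drop); pre=P-M[:,1]*.11
    movel(pre,vel=.3); st("pre")
    r=movel(P,vel=.12,stop_force=5); st("in",r)
    if shots: snap("scene",shots+"_in",(150,100,290,200),5.5)
    if r: return False
    set_gripper(open_); st("rel"); 
    movel(pre,vel=.2); st("out"); return True
E
python3 - <<'E'
from h import *
place(2,"f")
snap("scene","f_out",(150,100,290,280),3.3); snap("wrist","f_w")
E
```

```text
pre t 14.22 [ 0.6109 -0.1018  0.0855] w 0.0355 F [-0.6  0.2 -0.5]
in False t 15.29 [ 0.6173 -0.1656 -0.0031] w 0.0349 F [-0.5  0.6  0. ]
rel t 15.8 [ 0.6168 -0.1664 -0.0035] w 0.05 F [-0.1  0.1  0.3]
out t 16.5 [ 0.6116 -0.1045  0.0859] w 0.0504 F [-0.1  0.1 -1.4]
```

View pics/f_in.png

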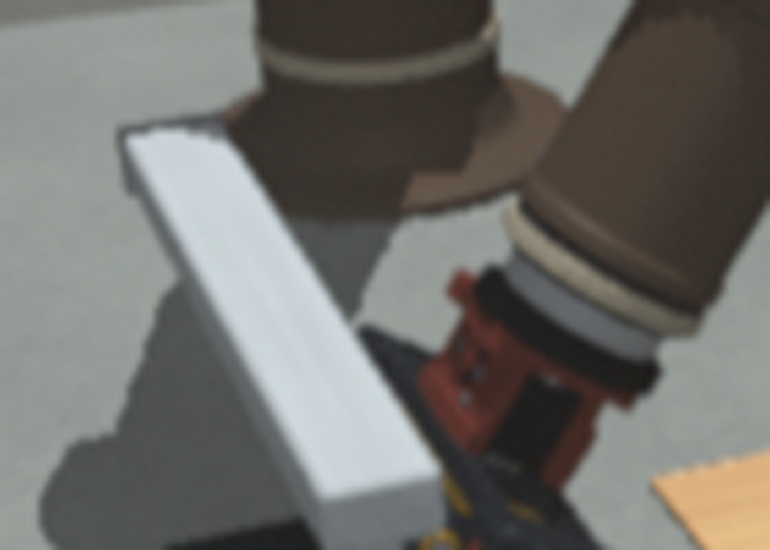

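View pics/f_out.png

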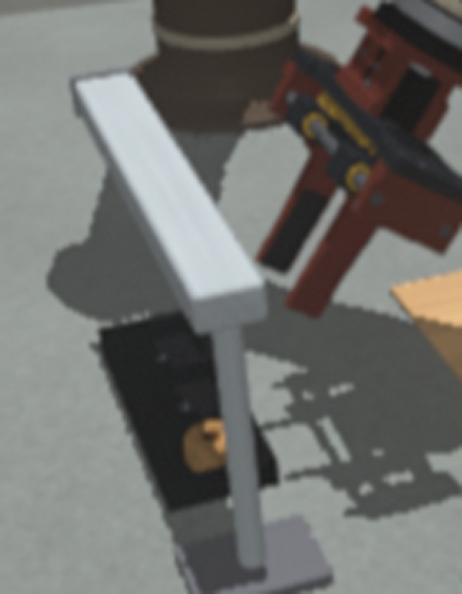

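View pics/f_w.png

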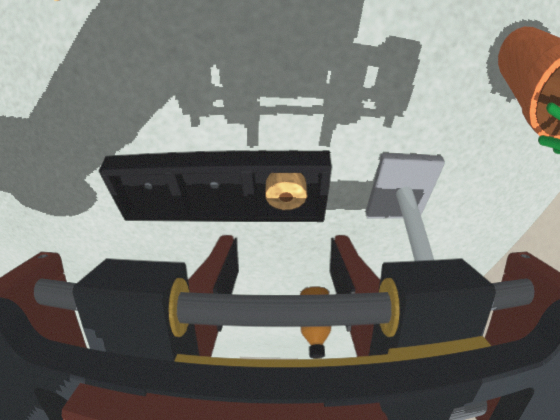

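```bash
cat >> h.py <<'E'
def wray(m,uv,z):
    f=210/np.tan(np.radians(m["vfov"])/2); rot=R.from_rotvec(m["rvec"]).inv(); o=-rot.apply(m["tvec"])
    a=np.array(uv)-[m["cx"],m["cy"]]; r=np.hypot(*a); th=r/f
    d=rot.apply([*(a/r*np.sin(th)),np.cos(th)]); return (o+d*(z-o[2])/d[2]).round(4)
E
python3 - <<'E'
from h import *
im=cv2.imread("pics/f_w.png"); cv2.imwrite("pics/f_wz.png",cv2.resize(im[145:230,95:340],None,fx=3.2,fy=3.2,interpolation=2))
m=camera_model("wrist")
print(wray(m,(148,186),.005),wray(m,(214,185),.005),wray(m,(286,197),.023))
E
```

```text
[ 0.4837 -0.1547  0.005 ] [ 0.5499 -0.1497  0.005 ] [ 0.6154 -0.1416  0.023 ]
```

View pics/f_wz.png

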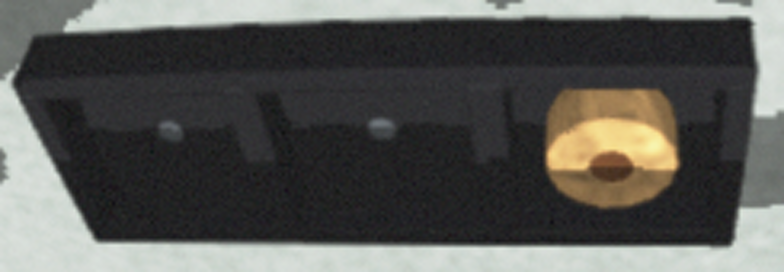

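Pellet A is in the far cell, with its dimple at (286,197) in the wrist view. That gives (0.615,-0.142), close to the cell centre. Next is B into cell 1.

```bash
python3 - <<'E'
from h import *
m=camera_model("wrist"); o=-R.from_rotvec(m["rvec"]).inv().apply(m["tvec"]); v=o-[.615,-.141,.023]; print("view angle from vertical",np.degrees(np.arccos(v[2]/np.linalg.norm(v))))
pick('B'); snap("wrist","g_w0")
if get_state()["grip_width"]>.032: 
    place(1); snap("wrist","g_w")
E
```

```text
view angle from vertical 47.60863812357273
False
down t 18.82 [ 0.4852  0.1727 -0.0119] w 0.0599 F [0.1 0.7 0.3]
grip t 19.34 [ 0.4856  0.1728 -0.0112] w 0.035 F [0.8 1.  1.5]
up t 19.79 [0.4857 0.1727 0.0489] w 0.0356 F [0.3 0.2 0.1]
pre t 20.96 [ 0.5462 -0.1063  0.0859] w 0.0353 F [-1.4  0.5  0.1]
in False t 22.02 [ 0.5516 -0.1705 -0.0031] w 0.0354 F [ 0.2  0.9 -0.4]
rel t 22.48 [ 0.5512 -0.1711 -0.0034] w 0.0502 F [-0.1  0.7 -0. ]
out t 23.18 [ 0.546  -0.1093  0.086 ] w 0.05 F [ 0.3 -0.2  1.2]
```

View pics/g_w0.png

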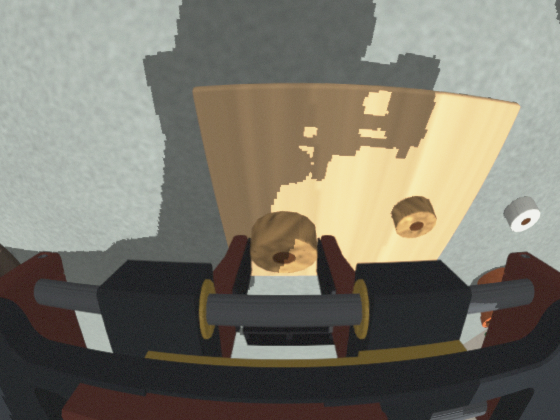

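View pics/g_w.png

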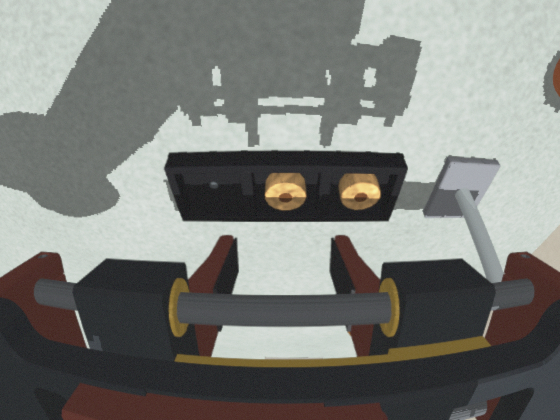

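The view angle onto A is 47.6°, and its top ellipse gives about 47°, so it lies flat. B now sits in the middle cell at (286,192), beside A at (360,190). Next is C into cell 0.

```bash
python3 - <<'E'
from h import *
pick('C'); snap("wrist","h_w0")
if get_state()["grip_width"]>.032: 
    place(0); m=camera_model("wrist"); np.save("m.npy",np.array([m],dtype=object)); snap("wrist","h_w")
im=cv2.imread("pics/h_w.png"); cv2.imwrite("pics/h_wz.png",cv2.resize(im[140:230,220:470],None,fx=3.2,fy=3.2,interpolation=2))
E
```

```text
False
down t 25.25 [ 0.596   0.1275 -0.0119] w 0.0602 F [ 0.9 -0.1  1. ]
grip t 25.76 [ 0.5964  0.1275 -0.0112] w 0.0352 F [ 0.3 -0.6  2.2]
up t 26.21 [0.5965 0.1275 0.0491] w 0.0349 F [-0.  -0.1 -0.4]
pre t 27.31 [ 0.4805 -0.1117  0.0861] w 0.0351 F [0.2 0.6 0.2]
in False t 28.38 [ 0.4849 -0.1755 -0.0033] w 0.0353 F [ 0.8 -0.6  0. ]
rel t 28.83 [ 0.4845 -0.1761 -0.0034] w 0.0503 F [ 0.2 -0.5 -0.3]
out t 29.53 [ 0.4793 -0.1141  0.086 ] w 0.0502 F [-0.7 -0.  -1.2]
```

View pics/h_wz.png

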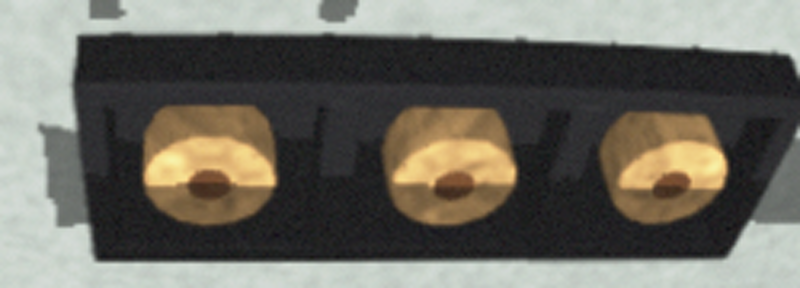

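All three are in. I'll back off and do a final check from the fixed cameras.

```bash
python3 - <<'E'
from h import *
m=np.load("m.npy",allow_pickle=True)[0]
for c,(u,v) in zip((0,1,2),[(210,184),(454,185),(671,185)]):
    uv=(220+(u+.5)/3.2-.5,140+(v+.5)/3.2-.5); p=wray(m,uv,.023); print(c,p,"off",(p[:2]-CELL[c]).round(4))
movel([.47,.1,.12],vel=.3); movel([.42,.14,.30],vel=.3); st()
snap("scene","z_sc"); snap("side","z_sd"); 
a=cv2.imread("pics/z_sc.png"); b=cv2.imread("pics/z_sd.png")
cv2.imwrite("pics/z1.png",cv2.resize(a[185:265,165:265],None,fx=7,fy=7,interpolation=2))
cv2.imwrite("pics/z2.png",cv2.resize(b[150:215,275:395],None,fx=6.5,fy=6.5,interpolation=2))
E
```

```text
0 [ 0.4833 -0.1516  0.023 ] off [ 0.0008 -0.0011]
1 [ 0.5501 -0.1468  0.023 ] off [ 0.0009 -0.0012]
2 [ 0.6158 -0.1413  0.023 ] off [ 0.001  -0.0005]
t 31.23 [0.4202 0.1383 0.299 ] w 0.0502 F [-0.4 -0.3 -0.3]
```

View pics/z_sc.png

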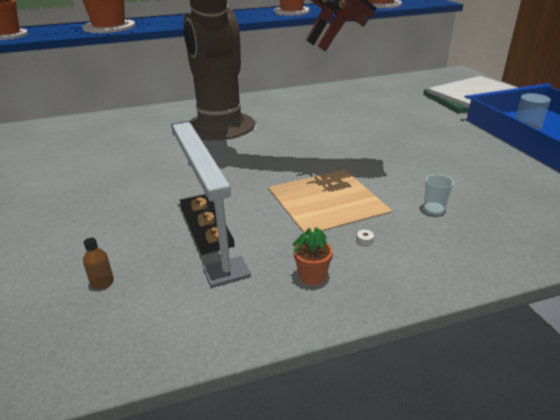

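View pics/z1.png

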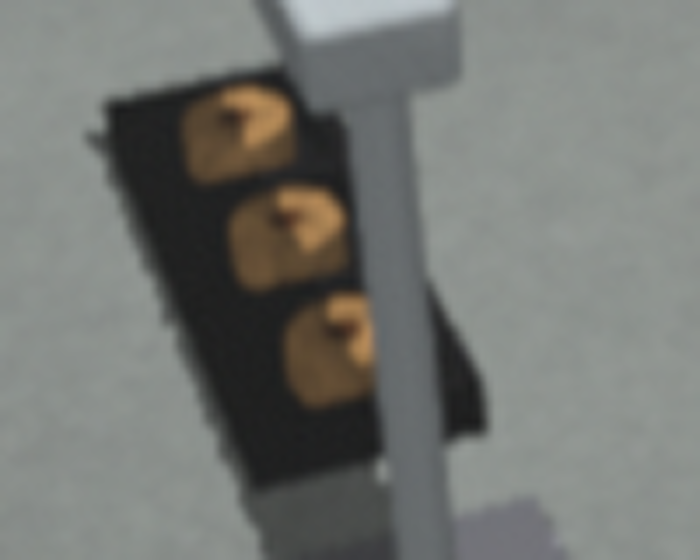

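View pics/z2.png

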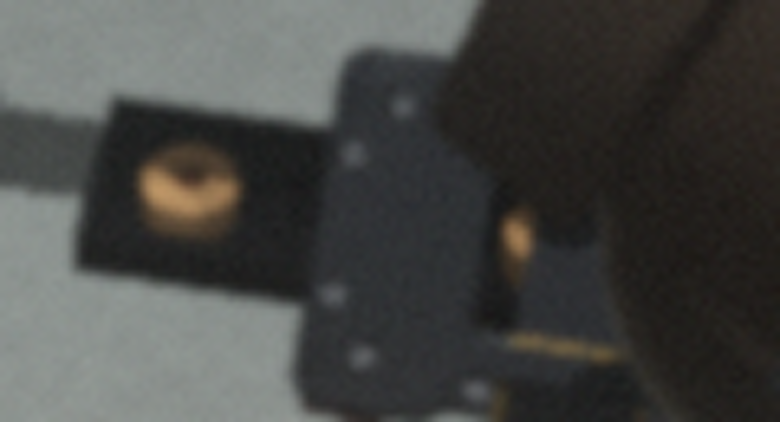

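```bash
python3 - <<'E'
from h import *
ms=camera_model("scene")
for c,(u,v) in enumerate([(237,120),(287,217),(345,325)]):
    p=ray(ms,(165+(u+.5)/7-.5,185+(v+.5)/7-.5),.023); print(c,(p[:2]-CELL[c]).round(4))
job_done()
E
```

```text
0 [0.0019 0.0008]
1 [-0.0012  0.0012]
2 [-0.0024  0.0025]
the job is handed in; nothing more can be done
```

All three pellets are in the tray, one in each cell. I handed the job in at about 31 s of the 67 s allowed; it reports no verdict.

**How it was done:** I picked each pellet from the board with the gripper leaning 35° away from the lamp. I brought it in under the bar along the tool axis and released it about 9 mm above the cell floor. No unexpected force showed up on any approach to the tray.

**Last checks:**
- **Position:** Each pellet's middle is within 2 mm of its cell centre in the wrist camera and within 4 mm in the scene camera. Both readings assume the pellets are resting on the floor.
- **Flatness:** All three look flat. For the first pellet I compared its outline with the viewing angle and they agreed (about 47° and 47.6°).
- **Other objects:** By eye in the last scene picture, the beaker, plant, bottle and white look-alike are where they started. The arm was clear of everything.

**What disagreed:**
- **Finger length:** The real fingertips sit about 38 mm short of the reported TCP, so my first grasp closed on air without touching anything. I measured the difference with a light touch (about 5 N) on bare board and corrected for it.
- **Side view:** In the last side picture the arm hid one pellet and most of another, so that camera confirmed only the far cell.

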